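Snap the long sample box shut

ROBOT

A 6-joint arm with a two-finger parallel gripper is mounted at the origin on the work surface. World frame = base frame: x ahead of the robot, y to its left, z up, the work surface at z = 0. Lengths are in m, angles in rad, forces in N, time in s.
With the tool pointing down it reaches from about 0.375 to 0.75 m from the base axis. Payload 9 kg.
Tool frame: the origin (TCP) lies at the very end of the fingers, on their centre line; the grasp point (between the pads) lies 19 mm behind it; z points along the fingers, y is the line along which they close (so a half turn about z gives the same grasp; the last joint's range is limited). The gripper opens to 85 mm and grips with 20 to 120 N. Pads are 22 mm wide; open, the fingers measure 114 mm over their backs; the gripper's body (76 mm by 85 mm) begins 54 mm behind the grasp point. The pads swing forward as they close: fully open they stand 13 mm farther back than shut.
Start: joints at [0.894, 0.104, 0.097, 1.564, 0, 1.353], TCP at [0.266, 0.538, 0.231] pointing down, gripper open.
Joint ranges: [-2.99, 2.99], [-0.84, 1.86], [-1.1, 1.16], [-1.84, 2.11], [-1.51, 1.56], [-3.14, 3.14]. Speed limits (rad/s): [2.22, 2.22, 2.57, 3.14, 3.14, 3.14].

INTERFACE

Orientations are given as a unit quaternion [w, x, y, z].
In Python, from bench import sensors, get_image, calibration, ticket gives the robot as it stands.
- The arm moves only by the tool move_arm, never from a script. Its argument "commands" is a list of rows, each a list of 7 numbers: the shift along the world's x, y, z in m, then the turn, a rotation vector about the world's x, y, z in rad, then the gripper's target within -1 to 1 (fully open at 1, half-way at 0, shut at -1). A call has 1 to 12 rows; each row is the pose to reach, as a shift and turn from the pose commanded when the call began; what a row does not reach only later rows make up. A row lasts 1/8 s, in which the tool goes at most 62.5 mm and 10.7 degrees, less where a joint would pass 70% of its speed; a pose out of reach is approached as far as the arm can. A call with a gripper value outside its range is refused whole. The fingers move at their own pace and stop on an object; "squeeze" is the grip in N (left out, the last holds). Time passes only in rows, so rows that repeat a pose let the fingers close. It gives the time, the measured TCP pose, the force, the opening and the grip force at its end, in the units of the state.
- sensors.observe(): the state, without advancing time (a new reading comes with each control period).
- get_image(name): name is "side" or "top"; returns (picture, depth): 420x560x3 uint8, red, green, blue; 420x560 float32, m along the optical axis (not along the pixel's ray), 0 where there is no reading.
- calibration(name): a dict with "camera_matrix" (3x3 intrinsics, pixels), "k1" (the pictures are not rectified: a ray, as slopes to the right and down, at radius r is drawn at 1 + k1 r^2 times it, then the intrinsics apply), "extrinsics" (4x4, takes a point from world to camera coordinates). Camera axes: x right, y down, z forward; pixel columns grow to the right and rows downward; lengths in m; the calibration is good to about 2 mm. A picture is of the moment at which its call begins. calibration takes no time and is no camera call.
- ticket.job_done(): hands the job in; it is judged then, once.
The state is a dict: "t": time; "qpos": joint angles; "joint_velocities": joint speeds; "tau": joint torques, N m; "eef_pos": TCP position; "ee_rot": TCP orientation; "ft_force": force on the tool from outside, world axes, zero at the start; "wrist_torque": the same for the moment, N m; "grip_width": finger opening in m; "grip_force": force on a finger pad.
Only numpy, scipy, OpenCV 4.12 (cv2) and the standard library are available. Lean on these libraries where they do the work, as an engineer would, in place of code of your own. Each camera call takes 0.05 s, during which the arm holds its last target. There are 200 camera calls.

TASK

One of the two white sample boxes on the bench, the long one, has its lid lying shut but the three grey snap tabs around its rim (front and both ends) still stand up. Press each tab straight down in turn until all three are engaged, fully home, then take the hand away; the square box is already closed.

Things in the scene. Friction and masses are not known exactly. Their poses are not given: they have to be found in the camera images.
- long_box: white plastic sample box, 120 (x) by 170 mm (y), fixed to the bench, lid on, lid top 58 mm over the table. Origin: centre of its underside, on the table. x points from front (long side facing the robot) to back (hinges), y to its left end, z up; turned up to 0.45 rad. The similar square box has its tabs down. Things between and beside the boxes are under 150 mm high.
- tab_front (a joint): grey snap tab, front long side: pad 44 mm along the rim, 26 across, 4 thick. Pad centre in the box frame: x = -55 mm, y = 0. Value: travel straight down, 0 = up (pad top 74 mm over the table) to 0.012 m = home (62 mm). Starts up, within 2.5 mm. Resists with a steady 6 N, stops firmly when home, and stays where it is left, so half pressed is not engaged.
- tab_left (a joint): grey snap tab, left end (+y): pad 44 mm along the rim, 26 across, 4 thick. Pad centre in the box frame: x = 0, y = +80 mm. Value: travel straight down, 0 = up (pad top 74 mm over the table) to 0.012 m = home (62 mm). Starts up, within 2.5 mm. Resists with a steady 6 N, stops firmly when home, and stays where it is left, so half pressed is not engaged.
- tab_right (a joint): grey snap tab, right end (-y): pad 44 mm along the rim, 26 across, 4 thick. Pad centre in the box frame: x = 0, y = -80 mm. Value: travel straight down, 0 = up (pad top 74 mm over the table) to 0.012 m = home (62 mm). Starts up, within 2.5 mm. Resists with a steady 6 N, stops firmly when home, and stays where it is left, so half pressed is not engaged.
There are look-alikes about, which are no part of the job. What is shaped like the long_box but red is not meant.

How it is judged:
By the outcome, as a careful person would: the job done as asked, in the order asked, and still so for the second after the job is handed in, with the robot touching nothing.
It also fails if it takes over 38 s, if anything falls off the work surface, if the arm or the gripper's body presses on something with over 40 N, if the wrist force passes 120 N, or if a joint passes its speed limit or range.

## Working session

There is one attempt and no reset: what is moved stays moved. The work goes in short steps, Python scripts to look and compute and a tool call to move; the robot and the scene stay as the last step left them, time stands still between calls to the robot, and variables do not carry over. Pictures are saved under pics/ and viewed, at most 10 in all, crops included, and the job is handed in when it is done.

Besides the shell and the picture viewer there is one more tool, called as name(argument=value, ...), one argument or row to a line, values as JSON. move_arm: Moves the arm, as the interface text tells. Its arguments: {"type":"object","properties":{"commands":{"type":"array"},"squeeze":{"type":"number"}},"required":["commands"]}

```bash
mkdir -p pics
cat > h.py <<'E'
import numpy as np, cv2
from bench import sensors,get_image,calibration,ticket
def pts(name,d):
    c=calibration(name);K=np.array(c["camera_matrix"]);E=np.array(c["extrinsics"]);k=c["k1"]
    v,u=np.mgrid[:420,:560].astype(np.float64)
    p=cv2.undistortPoints(np.stack([u,v],-1).reshape(-1,1,2),K,np.array([k,0,0,0.])).reshape(420,560,2)
    P=np.dstack([p[...,0]*d,p[...,1]*d,d])
    return (P-E[:3,3])@E[:3,:3]
E
python3 - <<'E'
from h import *
for n in("top","side"):
    im,d=get_image(n); np.savez(n+".npz",im=im,d=d)
    cv2.imwrite(f"pics/{n}0.png",im[...,::-1])
    print(n,pts(n,d)[::105,::140].round(3).tolist())
print(sensors.observe())
E
```

```text
top [[[0.913, 0.645, 0.071], [0.869, 0.261, 0.102], [0.936, -0.075, -0.001], [0.945, -0.447, 0.001]], [[0.651, 0.642, -0.001], [0.644, 0.274, -0.005], [0.64, -0.074, -0.001], [0.643, -0.422, 0.001]], [[0.367, 0.567, 0.065], [0.378, 0.256, 0.002], [0.378, -0.073, 0.002], [0.378, -0.405, -0.0]], [[0.128, 0.585, 0.001], [0.136, 0.246, 0.0], [0.137, -0.072, 0.001], [0.137, -0.371, 0.073]]]
side [[[0.153, 1.467, 0.267], [0.74, 1.471, 0.17], [1.275, 1.094, 0.16], [1.262, 0.313, 0.294]], [[0.023, -0.055, 0.38], [0.366, 0.548, 0.069], [0.778, 0.427, 0.001], [1.276, 0.24, -0.055]], [[-0.022, -0.07, 0.261], [0.203, 0.169, 0.002], [0.445, -0.019, 0.01], [0.63, -0.233, 0.061]], [[-0.107, 0.026, 0.014], [0.094, -0.097, -0.0], [0.284, -0.234, 0.0], [0.472, -0.376, 0.001]]]
{'t': 0.1, 'qpos': array([ 8.94313262e-01,  1.04638355e-01,  9.65478309e-02,  1.56382718e+00,
       -3.91360677e-05,  1.35307538e+00]), 'joint_velocities': array([-1.02233048e-03, -8.51900381e-04,  1.14941496e-03, -9.05540492e-05,
        1.27328185e-05,  4.37996695e-04]), 'tau': array([ 7.47073529e-03, -5.58202994e+01,  5.04722893e+01,  1.28786615e-02,
       -2.17274769e-04,  4.61144595e-06]), 'eef_pos': array([0.26554419, 0.53773916, 0.23060121]), 'ee_rot': array([-2.24771688e-04,  2.27374793e-01,  9.73807162e-01, -5.14035754e-04]), 'ft_force': array([ 5.23396021e-04,  5.32731933e-01, -3.70933506e-01]), 'wrist_torque': array([ 0.02290178, -0.00130278, -0.03378414]), 'grip_force': 0.0, 'grip_width': 0.0853759028464731}
```

View pics/top0.png

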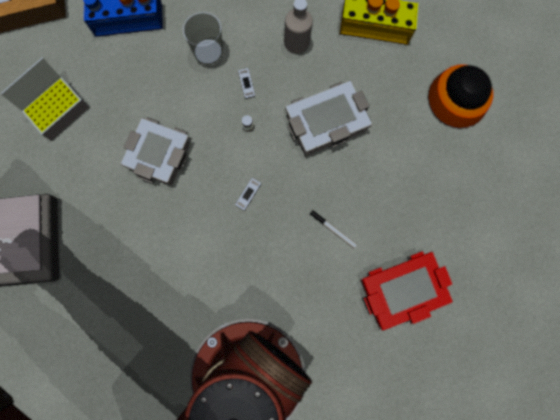

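View pics/side0.png

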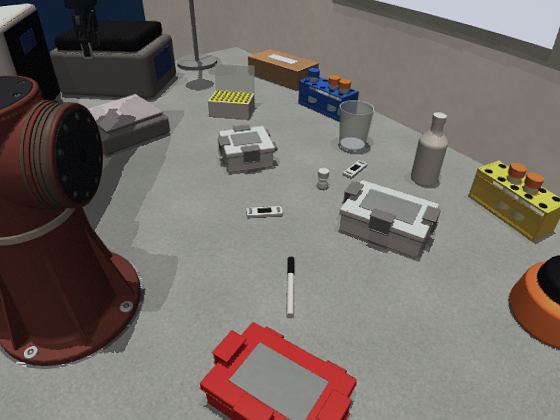

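The top view shows the white long box at about (328,117), with grey tabs at about (296,127) left, (339,133) front and (361,101) right. The square box is at (155,150) and the red decoy at (408,290). The side view agrees: the long box is at (390,215) with its tabs raised.

Run:
```python
from h import *
f=np.load("top.npz");P=pts("top",f["d"]);im=f["im"]
roi=np.zeros((420,560),bool);roi[75:160,280:378]=1
z=P[...,2]
m=roi&(z>.045)&(z<.09)
hsv=cv2.cvtColor(im,cv2.COLOR_RGB2HSV);V=hsv[...,2]
for lo,hi in((.05,.064),(.064,.069),(.069,.08)):
    print(lo,(roi&(z>lo)&(z<hi)).sum())
t=(roi&(z>.067)&(z<.082)).astype(np.uint8)
n,l,s,c=cv2.connectedComponentsWithStats(t)
for i in range(1,n):
    if s[i,4]>30:
        q=P[l==i]; r=cv2.minAreaRect((q[:,:2]*1000).astype(np.float32)); print(s[i],c[i].round(1),q.mean(0).round(4),np.median(q[:,2]).round(4),r,im[l==i].mean(0).round())
# ray approach on white rim+lid top
w=(m&(z<.064)); r=cv2.minAreaRect((P[w][:,:2]*1000).astype(np.float32)); print("box",r)
big=cv2.resize(im[70:165,275:385],None,fx=6,fy=6,interpolation=cv2.INTER_CUBIC);cv2.imwrite("pics/c.png",big[...,::-1])
# side
f=np.load("side.npz");P=pts("side",f["d"]);z=P[...,2]
t=((z>.068)&(z<.082)).astype(np.uint8);t[:,:330]=0;t[:170]=0;t[260:]=0;t[:,445:]=0
n,l,s,c=cv2.connectedComponentsWithStats(t)
for i in range(1,n):
    if s[i,4]>30:
        q=P[l==i];r=cv2.minAreaRect((q[:,:2]*1000).astype(np.float32));print("side",c[i].round(1),q.mean(0).round(4),r)
```

```text
0.05 3155
0.064 42
0.069 626
[352  90  18  21 207] [360.2 100.3] [ 0.6227 -0.2579  0.0718] 0.0718 ((623.5003051757812, -257.6128234863281), (45.30051040649414, 27.7974796295166), 23.299352645874023) [102. 100.  97.]
[289 115  18  21 222] [297.2 125.2] [ 0.5604 -0.1114  0.0734] 0.0734 ((560.664306640625, -111.76151275634766), (44.89820098876953, 26.5826416015625), 21.818706512451172) [110. 109. 106.]
[329 125  22  17 221] [339.7 133.4] [ 0.5414 -0.2073  0.0732] 0.0733 ((542.2435302734375, -207.46762084960938), (27.00302505493164, 44.9880485534668), 23.239669799804688) [108. 106. 103.]
box ((590.8612060546875, -183.84750366210938), (140.4700927734375, 187.42100524902344), 22.643198013305664)
side [353.6 187.9] [ 0.5599 -0.1146  0.0752] ((561.254150390625, -113.59168243408203), (45.5138053894043, 26.136043548583984), 22.1827392578125)
side [431.1 213.7] [ 0.6226 -0.2618  0.0738] ((624.877685546875, -260.62188720703125), (47.799190521240234, 26.17523193359375), 22.812868118286133)
side [381.9 215.8] [ 0.54   -0.2101  0.0744] ((542.2637939453125, -208.8977813720703), (28.650861740112305, 43.14977264404297), 22.14091682434082)
```

View pics/c.png

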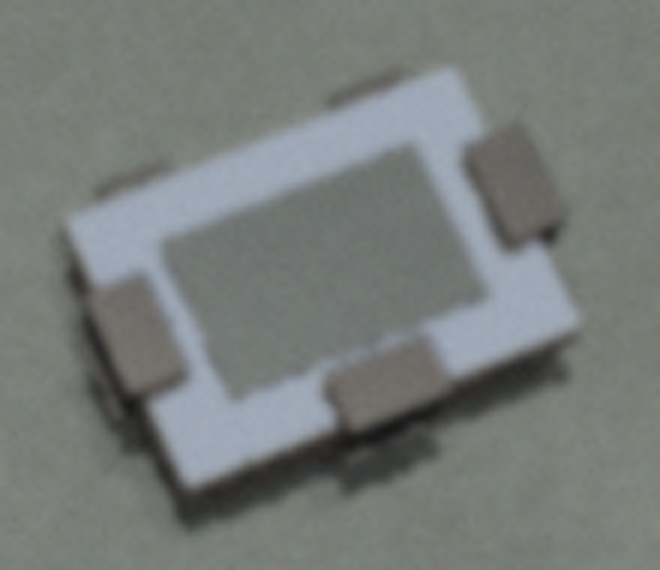

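The tabs are at front (0.5415, -0.208), left (0.561, -0.113) and right (0.624, -0.259). Both views agree within 3 mm, and the ends are 159 mm apart as they should be. Next I go above the front tab with the gripper shut.

move_arm(
  commands=[
    [0.276,-0.746,-0.05,0,0,-0.717,-1],
    [0.276,-0.746,-0.05,0,0,-0.717,-1],
    [0.276,-0.746,-0.05,0,0,-0.717,-1],
    [0.276,-0.746,-0.05,0,0,-0.717,-1],
    [0.276,-0.746,-0.05,0,0,-0.717,-1],
    [0.276,-0.746,-0.05,0,0,-0.717,-1],
    [0.276,-0.746,-0.05,0,0,-0.717,-1],
    [0.276,-0.746,-0.05,0,0,-0.717,-1],
    [0.276,-0.746,-0.05,0,0,-0.717,-1],
    [0.276,-0.746,-0.05,0,0,-0.717,-1],
    [0.276,-0.746,-0.05,0,0,-0.717,-1],
    [0.276,-0.746,-0.05,0,0,-0.717,-1],
  ],
  squeeze=20,
)

```text
t: 1.6
eef_pos: [0.5257, -0.1661, 0.1839]
ee_rot: [-0.0, 0.555, 0.832, 0.0]
ft_force: [0.8, 0.6, 0.4]
grip_width: -0.0002
grip_force: 0.0
```

move_arm(
  commands=[
    [0.016,-0.042,-0.04,0,0,0,-1],
    [0.016,-0.042,-0.08,0,0,0,-1],
    [0.016,-0.042,-0.08,0,0,0,-1],
    [0.016,-0.042,-0.08,0,0,0,-1],
  ],
)

```text
t: 2.1
eef_pos: [0.5419, -0.2059, 0.1059]
ee_rot: [0.001, 0.554, 0.832, 0.0]
ft_force: [0.4, 0.1, 0.8]
grip_width: 0.0002
grip_force: 0.0
```

Run:
```python
from h import *
s=sensors.observe();print(s['qpos'].round(3),s['eef_pos'].round(4))
im,d=get_image("side");cv2.imwrite("pics/s1.png",cv2.resize(im[60:270,280:500],None,fx=2.5,fy=2.5)[...,::-1])
```

```text
[-0.589  0.055 -0.182  1.333  0.     0.587] [ 0.5419 -0.2059  0.1059]
```

View pics/s1.png

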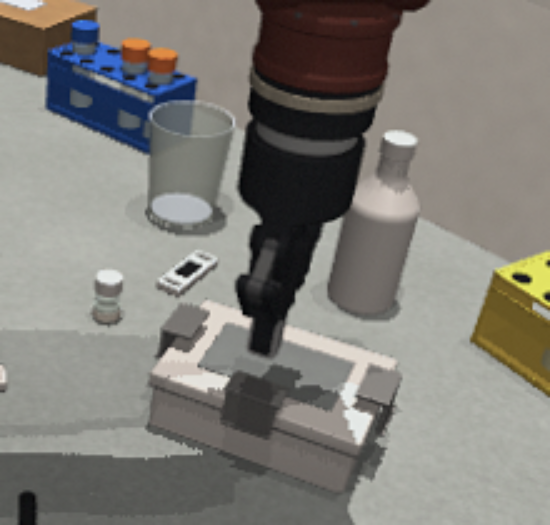

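The fingertips (crop pixel 265,350) hover just above the front tab (250,400), with clear surroundings. I press down in small steps.

move_arm(
  commands=[
    [0,-0.002,-0.02,0,0,0,-1],
    [0,-0.002,-0.028,0,0,0,-1],
    [0,-0.002,-0.032,0,0,0,-1],
    [0,-0.002,-0.036,0,0,0,-1],
    [0,-0.002,-0.039,0,0,0,-1],
    [0,-0.002,-0.042,0,0,0,-1],
    [0,-0.002,-0.042,0,0,0,-1],
  ],
)

```text
t: 3.02
eef_pos: [0.5414, -0.2079, 0.0623]
ee_rot: [-0.0, 0.555, 0.832, 0.0]
ft_force: [-0.2, -0.5, 0.7]
grip_width: -0.0
grip_force: 0.0
```

move_arm(
  commands=[
    [0,0,-0.001,0,0,0,-1],
    [0,0,-0.001,0,0,0,-1],
  ],
)

```text
t: 3.28
eef_pos: [0.5415, -0.2081, 0.062]
ee_rot: [0.0, 0.555, 0.832, -0.0]
ft_force: [-3.3, 1.5, 6.3]
grip_width: -0.0003
grip_force: 3.4
```

move_arm(
  commands=[
    [0,0,-0.001,0,0,0,-1],
    [0,0,-0.001,0,0,0,-1],
  ],
)

```text
t: 3.52
eef_pos: [0.5416, -0.2082, 0.0619]
ee_rot: [0.0, 0.555, 0.832, -0.0]
ft_force: [-7.2, 2.6, 14.2]
grip_width: 0.0001
grip_force: 7.0
```

move_arm(
  commands=[
    [0,0,-0.001,0,0,0,-1],
    [0,0,-0.001,0,0,0,-1],
  ],
)

```text
t: 3.78
eef_pos: [0.5416, -0.2083, 0.0617]
ee_rot: [0.001, 0.555, 0.832, -0.0]
ft_force: [-10.0, 3.0, 21.4]
grip_width: 0.0001
grip_force: 10.6
```

The force rises past 20 N with no travel, at 62 mm, so the front tab is home. Next is the left tab.

move_arm(
  commands=[
    [0,0,0.03,0,0,0,-1],
    [0.004,0.02,0.045,0,0,0,-1],
    [0.0195,0.095,0.045,0,0,0,-1],
    [0.0195,0.095,0.045,0,0,0,-1],
    [0.0195,0.095,0.045,0,0,0,-1],
    [0.0195,0.095,0.025,0,0,0,-1],
    [0.0195,0.095,0.017,0,0,0,-1],
    [0.0195,0.095,0.013,0,0,0,-1],
    [0.0195,0.095,0.009,0,0,0,-1],
    [0.0195,0.095,0.006,0,0,0,-1],
    [0.0195,0.095,0.003,0,0,0,-1],
    [0.0195,0.095,0.003,0,0,0,-1],
  ],
)

```text
t: 5.28
eef_pos: [0.5606, -0.1136, 0.0621]
ee_rot: [-0.0, 0.555, 0.832, -0.0]
ft_force: [0.3, 0.1, -0.0]
grip_width: -0.0002
grip_force: 0.1
```

move_arm(
  commands=[
    [0,0,-0.0015,0,0,0,-1],
    [0,0,-0.002,0,0,0,-1],
    [0,0,-0.002,0,0,0,-1],
  ],
)

```text
t: 5.65
eef_pos: [0.5609, -0.1134, 0.0618]
ee_rot: [0.0, 0.555, 0.832, -0.0]
ft_force: [-6.9, 2.7, 16.0]
grip_width: -0.0001
grip_force: 7.9
```

move_arm(
  commands=[
    [0,0,-0.001,0,0,0,-1],
    [0,0,-0.001,0,0,0,-1],
  ],
)

```text
t: 5.9
eef_pos: [0.561, -0.1134, 0.0616]
ee_rot: [0.0, 0.555, 0.832, -0.0]
ft_force: [-11.0, 4.4, 22.0]
grip_width: 0.0001
grip_force: 11.5
```

move_arm(
  commands=[
    [0,0,0.03,0,0,0,-1],
    [0.01,-0.02,0.045,0,0,0,-1],
    [0.063,-0.146,0.045,0,0,0,-1],
    [0.063,-0.146,0.045,0,0,0,-1],
    [0.063,-0.146,0.045,0,0,0,-1],
    [0.063,-0.146,0.045,0,0,0,-1],
    [0.063,-0.146,0.025,0,0,0,-1],
    [0.063,-0.146,0.017,0,0,0,-1],
    [0.063,-0.146,0.012,0,0,0,-1],
    [0.063,-0.146,0.007,0,0,0,-1],
    [0.063,-0.146,0.003,0,0,0,-1],
    [0.063,-0.146,0.003,0,0,0,-1],
  ],
)

```text
t: 7.4
eef_pos: [0.6239, -0.2583, 0.0624]
ee_rot: [-0.0, 0.554, 0.832, 0.0]
ft_force: [0.0, 0.2, 0.4]
grip_width: 0.0001
grip_force: 0.0
```

move_arm(
  commands=[
    [0,0,-0.0015,0,0,0,-1],
    [0,0,-0.003,0,0,0,-1],
    [0,0,-0.003,0,0,0,-1],
  ],
)

```text
t: 7.78
eef_pos: [0.6243, -0.2588, 0.0616]
ee_rot: [0.001, 0.554, 0.832, 0.0]
ft_force: [-6.9, 5.3, 15.2]
grip_width: 0.0002
grip_force: 7.9
```

move_arm(
  commands=[
    [0,0,-0.001,0,0,0,-1],
    [0,0,-0.001,0,0,0,-1],
  ],
)

```text
t: 8.02
eef_pos: [0.6245, -0.2589, 0.0614]
ee_rot: [0.001, 0.554, 0.832, 0.0]
ft_force: [-8.2, 6.0, 21.1]
grip_width: -0.0001
grip_force: 10.5
```

move_arm(
  commands=[
    [0,0,0.04,0,0,0,-1],
    [0,0,0.1,0,0,0,-1],
    [-0.05,0.05,0.14,0,0,0,-1],
    [-0.1,0.11,0.14,0,0,0,-1],
    [-0.13,0.17,0.14,0,0,0,-1],
    [-0.13,0.23,0.14,0,0,0,-1],
    [-0.13,0.29,0.14,0,0,0,-1],
    [-0.13,0.35,0.14,0,0,0,-1],
    [-0.13,0.4,0.14,0,0,0,-1],
    [-0.13,0.4,0.14,0,0,0,-1],
    [-0.13,0.4,0.14,0,0,0,-1],
  ],
)

```text
t: 9.4
eef_pos: [0.4939, 0.1414, 0.1982]
ee_rot: [0.0, 0.554, 0.833, -0.0]
ft_force: [-0.6, 0.5, 0.3]
grip_width: -0.0
grip_force: 0.0
```

Run:
```python
from h import *
C=dict(front=(.5415,-.208),left=(.561,-.113),right=(.624,-.259))
for n in("top","side"):
    im,d=get_image(n);P=pts(n,d)
    for k,c in C.items():
        m=(np.hypot(P[...,0]-c[0],P[...,1]-c[1])<.009)&(P[...,2]>.05)&(P[...,2]<.09);print(n,k,m.sum(),np.median(P[m][:,2]).round(4))
    cv2.imwrite(f"pics/{n}2.png",im[...,::-1])
```

```text
top front 46 0.0615
top left 48 0.0618
top right 44 0.062
side front 47 0.0633
side left 35 0.0638
side right 41 0.0636
```

View pics/side2.png

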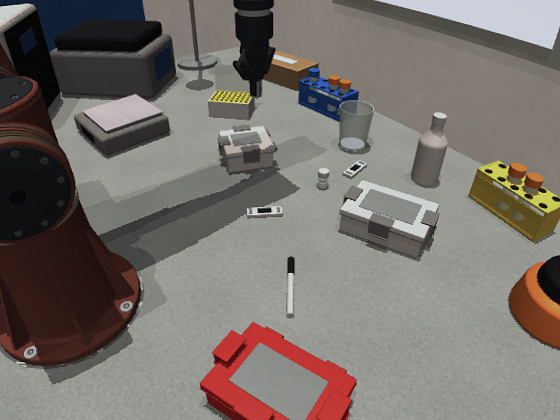

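The picture shows all three tabs down on the long box, at about (353,192), (380,225) and (430,217). They read about 62 mm high, the hand is clear and nothing else has moved.

```bash
python3 -c "
from bench import ticket
print(ticket.job_done())"
```

```text
the job is handed in; nothing more can be done
None
```

All three tabs on the long box (front, then left, then right) are pressed fully home at about 62 mm, the hand is clear, and the job was handed in at about 9.5 s.

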